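# Index the gold helmet's stand to the red stud

### The arm

A 7-joint arm with a two-finger parallel gripper is mounted at the origin on the work surface. World frame = base frame: x ahead of the robot, y to its left, z up, the work surface at z = 0. Lengths are in m, angles in rad, forces in N, time in s.
With the tool pointing down it reaches from about 0.425 to 0.975 m from the base axis. Payload 16.7 kg.
Tool frame: the origin (TCP) lies midway between the tips of the shut fingers; the grasp point (between the pads) lies 19 mm behind it (arm.grip_point_offset is the distance from the TCP to the grasp point, in m); z points along the fingers, y is the line along which they close (so a half turn about z gives the same grasp; the last joint's range is limited). The gripper opens to 85 mm and grips with 20 to 120 N. Pads are 22 mm wide; open, the fingers measure 114 mm over their backs; the gripper's body (76 mm by 85 mm) begins 54 mm behind the grasp point. The pads swing forward as they close: fully open they stand 13 mm farther back than shut.
Start: joints at [-1.351, 0.426, 0.074, 1.606, -0.034, 1.111, -0.067], TCP at [0.243, 0.63, 0.231] pointing down, gripper open.
Joint ranges: [-2.85, 2.85], [-0.5, 2.14], [-1.23, 1.37], [0.21, 2.46], [-1.02, 4.16], [0.16, 2.05], [-2.73, 2.73]. Speed limits (rad/s): [1.89, 1.89, 2.39, 2.39, 3.01, 3.01, 3.01].

### API

Orientations are given as a rotation vector (axis times angle).
In Python, from rig import arm, workorder, grab_frame gives the robot as it stands (arm), with the cameras as plain functions and the job (workorder).
- The arm moves only by the tool drive_effector, called by a JSON object that holds its "method" and its "body", one argument or row to a line. Schema: {"type":"object","properties":{"rows":{"type":"array","items":{"type":"array","prefixItems":[{"type":"array","items":{"type":"number"},"minItems":3,"maxItems":3},{"type":"number"},{"type":"number"}],"minItems":3,"maxItems":3},"minItems":1,"maxItems":12},"only":{"type":"string"},"quiet":{"type":"boolean"},"lines":{"type":"string"}},"required":["rows"],"additionalProperties":false}. rows is a list of rows, 1 to 12 of them, each written [[dx, dy, dz], turn, opening]: dx, dy, dz in shares of 0.75 m (1.0 is 0.75 m), then a turn about the tool's z in parts of the range, where 1.0 means 45 degrees, then the opening from 0.0 (shut) to 1.0 (fully open); each row shifts and turns the commanded pose from where the row before left it, along the tool's axes as they then stand; what a row does not reach is not made up. A row lasts 1/8 s, in which the tool goes at most 0.0625 m and 0.188 rad, less where a joint would pass 70% of its speed; a pose out of reach is approached as far as the arm can. The fingers move at their own pace and stop on an object; the grip force is fixed at half the most. Time passes only in rows, so rows that do not move let the fingers close. The tool returns the time, the measured TCP pose, the force, the opening and the grip force at its end. only (a regular expression) keeps the lines of the reply that match it, lines (a string "A,B") keeps lines A to B, and quiet returns only ok. A shift or turn number past 1, either way, is cut back to 1. Input that does not fit is refused with a message, and nothing moves.
- arm.get_obs(): the state, without advancing time (a new reading comes with each control period).
- grab_frame(name): name is "scene" or "top"; returns a dict with "frame" (400x640x3 uint8, red, green, blue), "camera_matrix" (3x3 intrinsics, pixels), "rvec" (rotation vector, rad) and "tvec" (3), from world to camera coordinates, as OpenCV has them. Camera axes: x right, y down, z forward; pixel columns grow to the right and rows downward; lengths in m; the calibration is good to about 2 mm. A picture is of the moment at which its call begins. There is no depth.
- workorder.sign_off(): hands the job in; it is judged then, once.
The state is a dict: "time_s": time; "q": joint angles; "qvel": joint speeds; "tau": joint torques, N m; "tool_pos": TCP position; "tcp_rot": TCP orientation; "wrist_force": force on the tool from outside, world axes, zero at the start; "torque": the same for the moment, N m; "gripper_width": opening from 0.0 (shut) to 1.0 (fully open); "grip_force": force on a finger pad.
Only numpy, scipy, OpenCV 4.12 (cv2) and the standard library are available. Lean on these libraries where they do the work, as an engineer would, in place of code of your own. Each camera call takes 0.05 s, during which the arm holds its last target. There are 200 camera calls.

### The job

On the indexing stand that holds the small gold helmet, click the thumb lever round one notch at a time, letting it rest for about half a second in each notch on the way, until it stands in the sixth of its seven notches, the one with the red stud, then let go. Leave the other stand, with the black helmet, as it is set.

Things in the scene. Friction and masses are not known exactly. Their poses are not given: they have to be found in the camera images.
- gold_stand: Fixed indexing stand with the gold helmet: round grey foot 204 mm wide, 12 high; helmet 98 wide, top at 96. Origin: centre of underside on the upright axis; z up. Its -x side (robot side) has seven studs 87 mm out, brass, the sixth red. From above notch k = 1..7 lies at angle pi + 0.32*(k-4) rad from its x axis, counterclockwise; notch 1 at the +y end. Its twin has a black helmet.
- gold_index (a joint): Turn of gold stand's lever and helmet about the upright axis, rad, growing counterclockwise from above (notch 1 to 7). Notch k at 0.32*(k-1); red stud, notch 6, at 1.60; end stops -0.12 and 2.04. Starts in notch 1, 2 or 3. A spring detent holds each notch: about 5 N sideways at the post clicks it over; past half-way it snaps on, and let go it settles in the nearest notch.
- gold_thumb (a point): Grip point on the gold stand's thumb post, 120 mm from the turning axis, 75 mm above the bench. The post is an upright black round pin 16 mm thick, from 41 to 97 mm above the bench, free all round, at the end of a flat steel arm 9 mm wide; it turns with the lever, 38 mm a notch.
- black_thumb (a point): The same point on the thumb post of the like stand with the black helmet, which is set in notch 1, 2 or 3 and must stay there. Which stand is on the left varies.

How it is judged:
On the way, in this order (a step that is already met when the one before it is completed fails the run):
1. the gold stand's lever rests in notch 4 (value of joint gold_index between 0.86 and 1.06 rad and velocity of joint gold_index between -0.15 and 0.15 rad/s), for 0.2 s.
2. then it rests in notch 5 (value of joint gold_index between 1.18 and 1.38 rad and velocity of joint gold_index between -0.15 and 0.15 rad/s), for 0.2 s.
At the end, for the whole second after the job is handed in: The gold stand's lever is at rest in notch 6, the red stud (1.60 rad, give or take 0.10), and the thumb post of the black helmet's stand is within 20 mm of where it was (value of joint gold_index between 1.5 and 1.7 rad and velocity of joint gold_index between -0.15 and 0.15 rad/s and distance of black_thumb from where it was at the start of the episode below 0.02 m); the robot touches nothing.
It fails at once if the lever of the stand with the black helmet is clicked out of its notch (distance of black_thumb from where it was at the start of the episode above 0.02 m).
It also fails if it takes over 48 s, if anything falls off the work surface, if the arm or the gripper's body presses on something with over 40 N, if the wrist force passes 120 N, or if a joint passes its speed limit or range.

## Working session

There is one attempt and no reset: what is moved stays moved. The work goes in short steps, Python scripts to look and compute and a tool call to move; the robot and the scene stay as the last step left them, time stands still between calls to the robot, and variables do not carry over. Pictures are saved under pics/ and viewed, at most 10 in all, crops included, and the job is handed in when it is done.

```bash
mkdir -p pics; ls; python3 - <<'E'
from rig import arm, workorder, grab_frame
import cv2
for n in("scene","top"):
    f=grab_frame(n); cv2.imwrite(f"pics/{n}0.png",f["frame"][:,:,::-1]); print(n,f["camera_matrix"],f["rvec"],f["tvec"])
o=arm.get_obs();print(o)
E
```

```text
pics
rig.py
scene [[376.04996094   0.         321.11868332]
 [  0.         376.04996094 200.07144878]
 [  0.           0.           1.        ]] [ 2.2120985   0.87946132 -0.38574917] [-0.41741877 -0.16961889  1.04364249]
top [[423.94964506   0.         320.43663126]
 [  0.         423.94964506 196.52917152]
 [  0.           0.           1.        ]] [ 2.13210333 -2.167299    0.11121304] [0.0715383  0.55447121 0.78043775]
{'time_s': 0.1, 'q': array([-1.35147764,  0.42666869,  0.07384173,  1.60653622, -0.03414292,
        1.11080101, -0.06709734]), 'qvel': array([ 0.00028349, -0.0025338 , -0.00058751, -0.00142925, -0.0008586 ,
       -0.0004813 ,  0.00023652]), 'tau': array([ 7.16749506e-03, -9.51537681e+01,  3.76982287e+00, -4.64406395e+01,
        1.93983380e-02,  6.41671271e-03, -1.05801043e-04]), 'tool_pos': array([0.24321983, 0.62926481, 0.23068378]), 'tcp_rot': array([-5.76086972e-01, -3.08814332e+00,  1.79347996e-03]), 'wrist_force': array([ 0.02053805, -0.34458849,  0.70416507]), 'torque': array([-0.03910498,  0.01578249,  0.02740409]), 'grip_force': 0.0, 'gripper_width': 0.9992627013739447}
```

View pics/scene0.png

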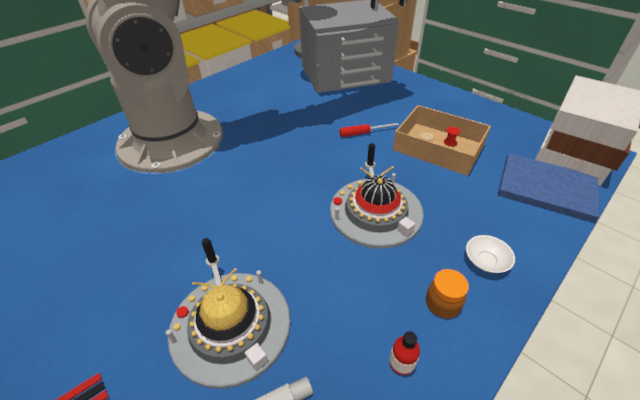

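View pics/top0.png

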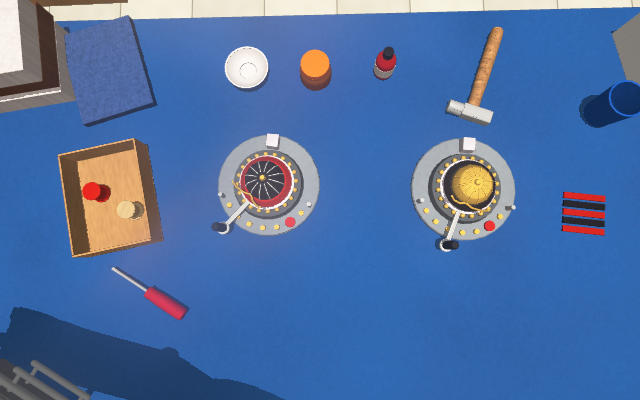

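The scene view shows the gold stand at (228,325), with its post from (207,240) to (214,264) and its red stud at (182,312). The top view shows the gold foot centred at about (464,189), its post at about (448,244) and its red stud at (489,226). The black stand is on the left at (268,185), with its post at (220,228).

```bash
cat > h.py <<'E'
import numpy as np, cv2
def P(f): 
    R=cv2.Rodrigues(np.array(f["rvec"],float))[0]; return R,np.array(f["tvec"],float).ravel(),np.array(f["camera_matrix"])
def ray(f,uv):
    R,t,K=P(f); return -R.T@t, R.T@np.linalg.inv(K)@np.array([*uv,1.])
def plane(f,uv,z):
    c,d=ray(f,uv); return c+d*(z-c[2])/d[2]
def tri(fa,a,fb,b):
    c1,d1=ray(fa,a);c2,d2=ray(fb,b)
    s=np.linalg.lstsq(np.c_[d1,-d2],c2-c1,rcond=None)[0]
    p,q=c1+d1*s[0],c2+d2*s[1]; return (p+q)/2,np.linalg.norm(p-q)
def blob(m,roi):
    x0,y0,x1,y1=roi; k=np.zeros_like(m,np.uint8); k[y0:y1,x0:x1]=m[y0:y1,x0:x1]
    cs=cv2.findContours(k,cv2.RETR_EXTERNAL,cv2.CHAIN_APPROX_NONE)[0]; return max(cs,key=cv2.contourArea)
def ends(c):
    b=cv2.boxPoints(cv2.minAreaRect(c)); 
    if np.linalg.norm(b[0]-b[1])>np.linalg.norm(b[1]-b[2]): e=[(b[1]+b[2])/2,(b[3]+b[0])/2]
    else: e=[(b[0]+b[1])/2,(b[2]+b[3])/2]
    return e, min(np.linalg.norm(b[0]-b[1]),np.linalg.norm(b[1]-b[2]))
def masks(f):
    a=f["frame"].astype(int);r,g,b=a[...,0],a[...,1],a[...,2]
    return dict(dark=a.max(2)<60,red=(r>140)&(g<60)&(b<60),blue=(b>r+40)&(b>g+20))
E
python3 - <<'E'
from rig import arm, workorder, grab_frame
from h import *
S=grab_frame("scene");T=grab_frame("top")
mS,mT=masks(S),masks(T)
# foot: outer contour of non-blue in top
for n,roi in(("gold",(400,125,527,252)),("black",(205,125,330,245))):
    c=blob((~mT["blue"]),roi)[:,0,:].astype(float)
    p=np.array([plane(T,u,.012)[:2] for u in c])
    keep=np.ones(len(p),bool)
    for _ in range(8):
        A=np.c_[2*p[keep],np.ones(keep.sum())]; s=np.linalg.lstsq(A,(p[keep]**2).sum(1),rcond=None)[0]
        r=np.sqrt(s[2]+s[0]**2+s[1]**2); keep=abs(np.linalg.norm(p-s[:2],axis=1)-r)<.004
    print(n,"foot",s[:2],r,keep.mean())
def cen(c): m=cv2.moments(c); return (m["m10"]/m["m00"],m["m01"]/m["m00"])
a,b=cen(blob(mS["red"],(170,300,195,322))),cen(blob(mT["red"],(478,215,500,237)))
print("red",a,b,tri(S,a,T,b))
for n,rs,rt in(("gold",(195,230,222,275),(432,232,466,256)),("black",(360,138,380,172),(205,215,233,240))):
    es,ws=ends(blob(mS["dark"],rs)); et,wt=ends(blob(mT["dark"],rt)); print(n,es,ws,et,wt)
    es.sort(key=lambda e:e[1])
    for e in es:
        for u in et: print(n,tri(S,e,T,u))
E
```

```text
gold foot [ 0.56985977 -0.21655254] 0.1009268244635512 0.8761609907120743
black foot [0.58515597 0.16584249] 0.10052238017920613 0.8610271903323263
red (181.80229885057472, 311.5080459770115) (488.8728813559322, 225.68079096045196) (array([ 0.4953056 , -0.26404456,  0.01206292]), np.float64(0.0006689446916098318))
gold [array([204.60002, 238.80006], dtype=float32), array([212.30003, 261.9001 ], dtype=float32)] 8.221912 [array([453., 244.], dtype=float32), array([442., 244.], dtype=float32)] 8.0
gold (array([ 0.45988238, -0.16940792,  0.09635004]), np.float64(0.00292551550057537))
gold (array([ 0.45605548, -0.16007937,  0.08554299]), np.float64(0.01863708366226091))
gold (array([ 0.46421997, -0.17905309,  0.04206982]), np.float64(0.011258976078809968))
gold (array([ 0.45992359, -0.16925954,  0.02862048]), np.float64(0.005306249725661959))Traceback (most recent call last):
  File "<stdin>", line 18, in <module>
  File "h.py", line 14, in blob
    cs=cv2.findContours(k,cv2.RETR_EXTERNAL,cv2.CHAIN_APPROX_NONE)[0]; return max(cs,key=cv2.contourArea)
                                                                              ~~~^^^^^^^^^^^^^^^^^^^^^^^^
ValueError: max() iterable argument is empty
```

```bash
python3 - <<'E'
import cv2
a=cv2.imread("pics/scene0.png")[220:350,140:300];b=cv2.imread("pics/top0.png")[160:270,400:530]
a=cv2.resize(a,(480,390),interpolation=0);b=cv2.resize(b,(390,330),interpolation=0)
b=cv2.copyMakeBorder(b,0,60,0,0,0);b=b[:, :320] if 0 else b
cv2.imwrite("pics/crop0.png",cv2.resize(cv2.hconcat([a,b]),(800,358)))
E
```

```text
(no output)
```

View pics/crop0.png

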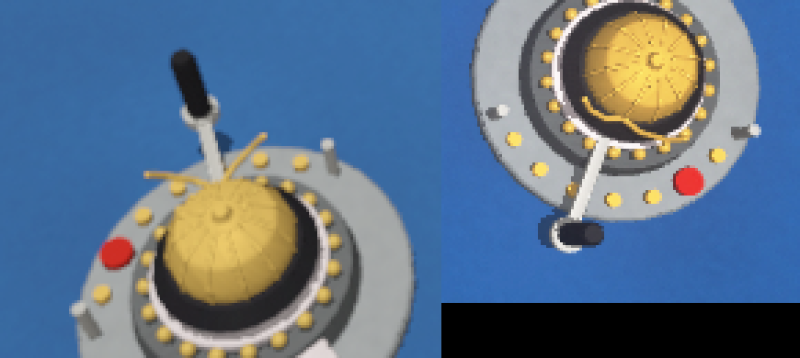

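The crop confirms the reading. The arm lies over stud 3, the red stud is sixth, and the post's top is at the right-hand end in the top view. The triangulation agrees with the text:

| Measured | Value |
|---|---|
| Foot radius | 0.101 |
| Red stud distance from the axis, height | 0.088, z 0.012 |
| Post distance from the axis, height of top | 0.120, z 0.096 |
| Lever notch | 3 |

The tool is already nearly radial to the post, so I'm moving over.

Careful with the scale: shifts go in shares of 0.75 m and turns go in shares of 45 degrees. That gives: -0.048 m / 0.75 = -0.064, -0.035 m / 0.75 = -0.0467.

{"method": "drive_effector", "body": {
  "rows": [
    [[-0.064,-0.0467,0],0,1],
    [[-0.064,-0.0467,0],0,1],
    [[-0.064,-0.0467,0],0,1],
    [[-0.064,-0.0467,0],0,1],
    [[-0.064,-0.0467,0],0,1],
    [[-0.064,-0.0467,0],0,1],
    [[-0.064,-0.0467,0],0,1],
    [[-0.064,-0.0467,0],0,1]
  ]
}}

```text
time_s: 1.2
tool_pos: [0.5013, 0.2282, 0.2315]
tcp_rot: [0.576, 3.088, 0.0]
wrist_force: [1.0, 0.9, 0.1]
gripper_width: 0.999
grip_force: 0.0
```

{"method": "drive_effector", "body": {
  "rows": [
    [[-0.0173,-0.064,0],0,1],
    [[-0.0173,-0.064,0],0,1],
    [[-0.0173,-0.064,0],0,1],
    [[-0.0173,-0.064,0],0,1],
    [[-0.0173,-0.064,0],0,1],
    [[-0.0173,-0.064,0],0,1],
    [[-0.0173,-0.064,0],0,1],
    [[-0.0173,-0.064,0],0,1],
    [[0,0,0],0,1],
    [[0,0,0],0,1]
  ]
}}

```text
time_s: 2.45
tool_pos: [0.4591, -0.1654, 0.2312]
tcp_rot: [-0.576, -3.088, -0.0]
wrist_force: [0.8, 1.0, -0.3]
gripper_width: 0.999
grip_force: 0.0
```

```bash
cat > w.py <<'E'
from rig import arm, workorder, grab_frame
from h import *
import sys
C=np.array([.5699,-.2166]);o=arm.get_obs()
R=cv2.Rodrigues(np.array(o["tcp_rot"]))[0]
p=o["tool_pos"]; d=p[:2]-C
th=float(sys.argv[1]); tgt=C+.120*np.array([np.cos(th),np.sin(th)])
e=np.array([*(tgt-p[:2]),.060-p[2]])
x=R[:,0]; print("t",o["time_s"],"p",p,"r",np.linalg.norm(d),"ang-pi",(np.arctan2(d[1],d[0])%(2*np.pi))-np.pi,"xyaw-pi",(np.arctan2(x[1],x[0])%(2*np.pi))-np.pi,"tz",R[:,2].round(3))
print("tool delta",R.T@e,"q",o["q"].round(2),"F",o["wrist_force"],"w",o["gripper_width"],o["grip_force"])
E
python3 w.py 2.737
```

```text
t 2.45 p [ 0.45906905 -0.16543142  0.23121744] r 0.12207261481486342 ang-pi -0.43252554429941803 xyaw-pi -0.3691244253312096 tz [-0.  0. -1.]
tool delta [-0.00195355 -0.00349885  0.17121647] q [-0.31  0.12  0.57  2.04 -0.08  1.    1.5 ] F [ 0.77795464  0.99178802 -0.25185148] w 0.9994262442242358 0.0
```

To row units: 0.04 m / 0.75 = 0.0533, 0.03 m / 0.75 = 0.04, -0.1845 rad / 0.7854 = -0.2349.

{"method": "drive_effector", "body": {
  "rows": [
    [[0,-0.0047,0],-0.2349,1],
    [[0,0,0],-0.2349,1],
    [[0,0,0.0533],0,1],
    [[0,0,0.0533],0,1],
    [[0,0,0.04],0,1],
    [[0,0,0],0,1],
    [[0,0,0],0,1]
  ]
}}

```text
time_s: 3.32
tool_pos: [0.4585, -0.1686, 0.1223]
tcp_rot: [-0.002, 3.141, -0.0]
wrist_force: [-0.3, 0.3, 0.5]
gripper_width: 0.999
grip_force: 0.0
```

```bash
python3 w.py 2.737
python3 - <<'E'
from rig import arm, workorder, grab_frame
import cv2
f=grab_frame("scene"); cv2.imwrite("pics/s1.png",cv2.resize(f["frame"][150:350,90:330,::-1],(720,600)))
E
```

```text
t 3.325 p [ 0.45850099 -0.1686042   0.12228212] r 0.1212985438418213 ang-pi -0.4068116703313742 xyaw-pi 0.0009896192319849284 tz [ 0.001 -0.    -1.   ]
tool delta [-0.00104226 -0.00075637  0.06228292] q [-0.21  0.29  0.51  2.14 -0.2   0.76  2.  ] F [-0.26339031  0.2920507   0.4828441 ] w 0.9986075647946987 0.0
```

View pics/s1.png

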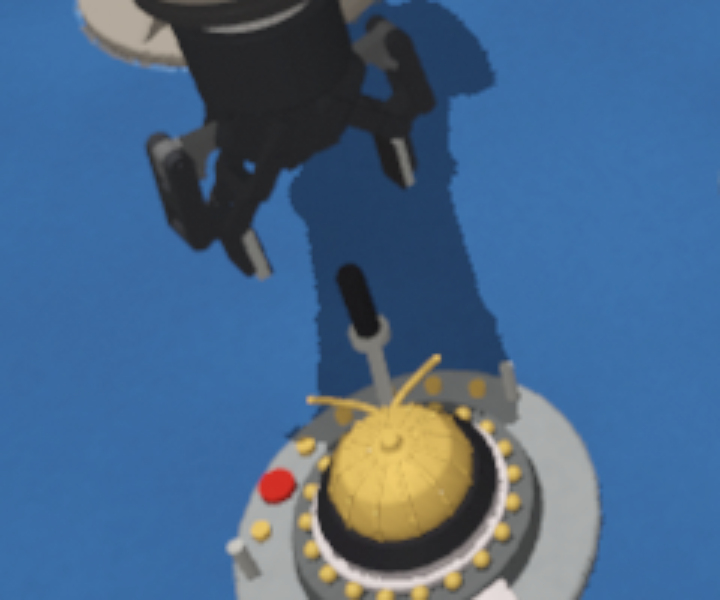

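The open fingers, with tips at crop (262,275) and (408,185), straddle the post's line and stand above its top at (350,270). I'll go down and close on the post.

{"method": "drive_effector", "body": {
  "rows": [
    [[-0.0013,-0.0013,0.0413],0,1],
    [[0,0,0.0413],0,1],
    [[0,0,0],0,1],
    [[0,0,0],0,0],
    [[0,0,0],0,0],
    [[0,0,0],0,0],
    [[0,0,0],0,0],
    [[0,0,0],0,0],
    [[0,0,0],0,0],
    [[0,0,0],0,0]
  ]
}}

```text
time_s: 4.62
tool_pos: [0.4591, -0.17, 0.0599]
tcp_rot: [-0.0, 3.141, 0.0]
wrist_force: [-2.5, 1.6, 11.1]
gripper_width: 0.171
grip_force: 58.3
```

```bash
python3 w.py 2.737
python3 - <<'E'
import numpy as np
C=np.array([.5699,-.2166])
for y in(-.405,):
    a=np.pi+y+np.arange(0,13)*.08
    p=C+.12*np.c_[np.cos(a),np.sin(a)]; d=np.diff(p,axis=0); print(np.c_[-d[:,0],d[:,1]].round(4).tolist(),p[[4,8,12]])
E
```

```text
t 4.625 p [ 0.45911917 -0.17000776  0.05987214] r 0.12017999013517551 ang-pi -0.3981212186851426 xyaw-pi 0.00010429748627815982 tz [ 0.001  0.    -1.   ]
tool delta [-0.00046944  0.00064505 -0.00012746] q [-0.15  0.4   0.45  2.18 -0.3   0.62  2.08] F [-2.48845468  1.59493215 11.05913171] w 0.17067005645228994 58.3127882075496
[[0.0034, -0.009], [0.0027, -0.0092], [0.002, -0.0094], [0.0012, -0.0095], [0.0004, -0.0096], [-0.0003, -0.0096], [-0.0011, -0.0095], [-0.0019, -0.0094], [-0.0026, -0.0092], [-0.0033, -0.009], [-0.004, -0.0087], [-0.0047, -0.0084]] [[ 0.45033324 -0.20641228]
 [ 0.45319828 -0.24454116]
 [ 0.46791195 -0.2798332 ]]
```

To row units: -0.0095 m / 0.75 = -0.0127, -0.0094 m / 0.75 = -0.0125.

{"method": "drive_effector", "body": {
  "rows": [
    [[0.0045,-0.012,0],0,0],
    [[0.0036,-0.0123,0],0,0],
    [[0.0027,-0.0125,0],0,0],
    [[0.0016,-0.0127,0],0,0],
    [[0,0,0],0,0],
    [[0,0,0],0,0],
    [[0,0,0],0,0],
    [[0,0,0],0,0],
    [[0,0,0],0,0],
    [[0,0,0],0,0]
  ]
}}

```text
time_s: 5.88
tool_pos: [0.4492, -0.207, 0.0597]
tcp_rot: [0.0, -3.141, -0.001]
wrist_force: [-5.0, 1.9, 10.8]
gripper_width: 0.17
grip_force: 60.7
```

```bash
python3 w.py 3.057
python3 - <<'E'
from rig import arm, workorder, grab_frame
import cv2
f=grab_frame("top"); cv2.imwrite("pics/t1.png",cv2.resize(f["frame"][120:280,390:550,::-1],(560,560)))
E
```

```text
t 5.875 p [ 0.44915591 -0.2070125   0.05966227] r 0.12112413396369025 ang-pi -0.07923718828870019 xyaw-pi 8.75953345436109e-05 tz [-0.001  0.    -1.   ]
tool delta [-0.00117305  0.00055158 -0.00033812] q [-0.07  0.41  0.45  2.17 -0.3   0.63  2.16] F [-4.96066367  1.92028514 10.84085353] w 0.16989283038791006 60.73527568951249
```

View pics/t1.png

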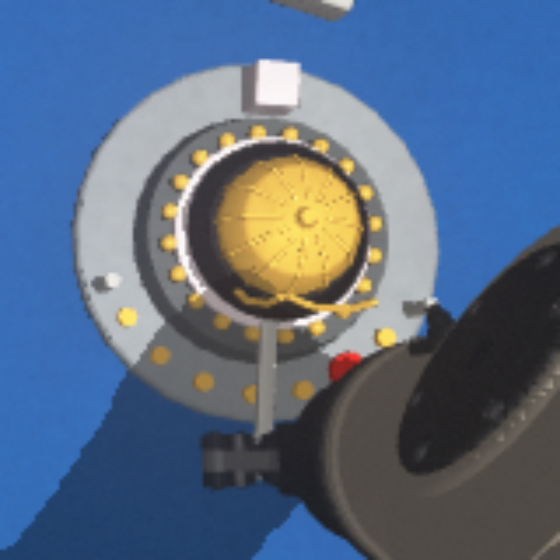

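The lever arm, at crop (263,390), now stands over stud 4, with stud 5 at (304,389) and the red stud at (345,366). Next is notch 5.

To row units: -0.0096 m / 0.75 = -0.0128, -0.0095 m / 0.75 = -0.0127.

{"method": "drive_effector", "body": {
  "rows": [
    [[0,-0.0128,0],0,0],
    [[-0.0008,-0.0128,0],0,0],
    [[-0.0019,-0.0127,0],0,0],
    [[-0.0025,-0.0125,0],0,0],
    [[0,0,0],0,0],
    [[0,0,0],0,0],
    [[0,0,0],0,0],
    [[0,0,0],0,0],
    [[0,0,0],0,0],
    [[0,0,0],0,0]
  ]
}}

```text
time_s: 7.18
tool_pos: [0.4532, -0.2449, 0.0595]
tcp_rot: [0.001, -3.141, -0.0]
wrist_force: [-3.8, 1.2, 8.7]
gripper_width: 0.167
grip_force: 61.6
```

```bash
python3 w.py 3.377
```

```text
t 7.175 p [ 0.45316603 -0.24486347  0.0595444 ] r 0.12010680116763438 ang-pi 0.23754724144626138 xyaw-pi 0.0003619978820834646 tz [-0.  0. -1.]
tool delta [-4.35619771e-05  2.74896200e-04 -4.55529427e-04] q [ 0.    0.44  0.45  2.12 -0.31  0.65  2.24] F [-3.84549275  1.23265078  8.68810082] w 0.16740598325034292 61.59749695449136
```

To row units: -0.0092 m / 0.75 = -0.0123, -0.009 m / 0.75 = -0.012.

{"method": "drive_effector", "body": {
  "rows": [
    [[-0.0035,-0.0123,0],0,0],
    [[-0.0044,-0.012,0],0,0],
    [[-0.0053,-0.0116,0],0,0],
    [[-0.0063,-0.0112,0],0,0],
    [[0,0,0],0,0],
    [[0,0,0],0,0],
    [[0,0,0],0,0],
    [[0,0,0],0,0],
    [[0,0,0],0,0]
  ]
}}

```text
time_s: 8.3
tool_pos: [0.4681, -0.2803, 0.0595]
tcp_rot: [-0.0, 3.141, 0.0]
wrist_force: [-1.1, 0.9, 5.7]
gripper_width: 0.171
grip_force: 60.5
```

```bash
python3 w.py 3.697
```

```text
t 8.3 p [ 0.46814021 -0.28029241  0.0594569 ] r 0.12004906420564135 ang-pi 0.5592530422851945 xyaw-pi 9.456515443329039e-05 tz [ 0.  0. -1.]
tool delta [ 0.00020239  0.00041773 -0.0005431 ] q [ 0.07  0.48  0.44  2.05 -0.32  0.68  2.29] F [-1.10961619  0.94055038  5.7483669 ] w 0.1708149294917297 60.50947728683241
```

{"method": "drive_effector", "body": {
  "rows": [
    [[0,0,0],0,0.3],
    [[0,0,0],0,0.5],
    [[0,0,0],0,0.7],
    [[0,0,0],0,0.9],
    [[0,0,0],0,1],
    [[0,0,0],0,1],
    [[0,0,0],0,1],
    [[0,0,-0.0533],0,1],
    [[0,0,-0.08],0,1],
    [[0,0,-0.0667],0,1]
  ]
}}

```text
time_s: 9.55
tool_pos: [0.4679, -0.2807, 0.2113]
tcp_rot: [0.0, 3.141, -0.001]
wrist_force: [0.5, -0.2, -0.1]
gripper_width: 0.998
grip_force: 0.0
```

{"method": "drive_effector", "body": {
  "rows": [
    [[0.04,0.0667,0],0,1],
    [[0.04,0.0667,0],0,1],
    [[0,0.08,0],0,1],
    [[0,0.08,0],0,1],
    [[0,0,0],0,1],
    [[0,0,0],0,1],
    [[0,0,0],0,1]
  ]
}}

```text
time_s: 10.42
tool_pos: [0.408, -0.0615, 0.2093]
tcp_rot: [-0.003, -3.141, 0.0]
wrist_force: [0.6, 0.9, 0.4]
gripper_width: 0.996
grip_force: 0.0
```

```bash
python3 - <<'E'
from rig import arm, workorder, grab_frame
import cv2
f=grab_frame("top"); cv2.imwrite("pics/t2.png",f["frame"][:,:,::-1])
print(arm.get_obs()["wrist_force"])
E
```

```text
[ 0.16684933 -1.19911247 -0.05771668]
```

View pics/t2.png

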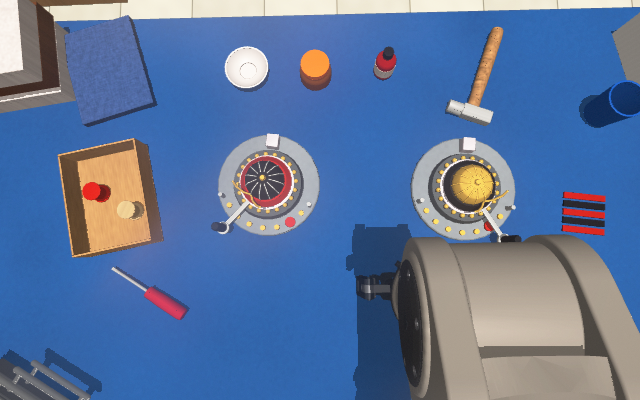

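The gold lever now lies over the red stud at (490,226). The black stand's post, at (220,228), has not moved, and the gripper is clear.

```bash
python3 -c "
from rig import arm, workorder, grab_frame
print(workorder.sign_off())"
```

```text
the job is handed in; nothing more can be done
None
```

I handed the job in with the gold lever in notch 6 (the red stud), after it had rested over half a second each in notches 4 and 5; the black stand was not touched and the gripper is clear, but no verdict was printed.

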